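# Present the counting plate over the ledge

### The job

The perforated seed-counting plate lies flat in its stand and has to be changed, but nobody can get a finger under it. Pushing with the fingertips, swing the turn button on the front of the stand down to the left until its bar lies level, then push the plate forward between its rails until its first row of holes hangs fully beyond the front ledge while the second row is still wholly on the stand, and leave it lying flat there. Only push: do not lift or tip the plate, and leave the dish, vials, beaker and timer where they stand.

Things in the scene. Friction and masses are not known exactly. Their poses are not given: they have to be found in the camera images.
- stand: Grey plastic stand, fixed, 220 x 136 mm, flat deck 70 mm above the worktop. Origin at worktop height; x from front to rear, y to its left, z up. Deck from x = -105 mm (front ledge, towards the robot) to +115 mm (rear end, open, no lip). Two aluminium guide rails along x, 9 mm high above the deck, inner faces at y = -54 and +54 mm; nothing else on the deck but the plate.
- ledge (a point): Middle of the front ledge: upper front edge of the stand's deck, at (-105, 0, 70) mm in the stand; axes as the stand.
- plate: Loose aluminium plate, 140 (x) x 104 (y) x 6 mm, 0.22 kg, flat on the deck, 2 mm play to each rail. Origin: centre of underside, axes as the stand. 5 rows of 8 holes, 7 mm wide; rows run along y, centres 22, 46, 70, 94, 118 mm behind the front edge. At the start its front edge is 6 to 36 mm behind the ledge; at least 44 mm of bare deck lies behind it. Tips once 70 mm overhangs.
- plate_front (a point): Middle of the plate's front edge (nearest the robot), half-way up its 6 mm.
- plate_back (a point): Middle of the plate's rear edge, half-way up its 6 mm.
- button (a joint): Turn button on the stand's front apron: bar 14 mm wide, reaching 40 mm from its screw, which is square to the apron at (-105, 0, 48) mm in the stand. 0 rad = bar upright, its top 18 mm above the deck, blocking the plate; grows as the top swings to the stand's left (+y) and down; 1.57 = level, end stop, below the deck. Starts at -0.25 to 0.25; stays where left (1.5 N at the pin moves it).
- thumb_pin (a point): On the axis of the button's black thumb pin, 12 mm thick, 33 mm from the screw. The pin stands out forward, square to the apron, from 8 to 32 mm in front of the apron; this point is 20 mm in front of it. At button 0 it is 81 mm above the worktop; at 1.57 it is 48 mm above it and 33 mm left of the screw.
- dish: Loose Petri dish with seeds, 96 mm across, 14 mm high, on the worktop below the front ledge, partly under the stand. Origin at the centre of its underside. To be left alone.
- vial_a: Loose glass vial with a red cap, 27 mm across, 56 mm high, upright on the worktop to the right of the stand; origin centre of underside. To be left alone.
- vial_b: Loose glass vial with a green cap, 27 mm across, 56 mm high, upright behind the other; origin centre of underside. To be left alone.
- beaker: Loose glass beaker, 54 mm across, 67 mm high, on the worktop to the left of the stand; origin centre of underside. To be left alone.
- timer: Loose bench timer, 71 x 67 x 19 mm, lying on the worktop to the right of the stand's front; origin centre of underside. To be left alone.
Mind the look-alikes: they are no part of the job. Of the things shaped like the plate, the aluminium one is meant.

How it is judged:
By the outcome, as a careful person would: the job done as asked, in the order asked, and still so for the second after the job is handed in, with the robot touching nothing.
It also fails if it takes over 51 s, if anything falls off the work surface, if the arm or the gripper's body presses on something with over 40 N, if the wrist force passes 120 N, or if a joint passes its speed limit or range.

### The arm

A 6-joint arm with a two-finger parallel gripper is mounted at the origin on a cart in front of the work surface, level with it; the furniture and walls round the work are solid. World frame = base frame: x ahead of the robot, y to its left, z up, the work surface at z = 0. Lengths are in m, angles in rad, forces in N, time in s.
With the tool pointing down it reaches from about 0.4 to 0.825 m from the base axis. Payload 7 kg.
Tool frame: the origin (TCP) lies midway between the tips of the shut fingers; the grasp point (between the pads) lies 19 mm behind it; z points along the fingers, y is the line along which they close (so a half turn about z gives the same grasp; the last joint's range is limited). The gripper opens to 88 mm and grips with 3 to 60 N. Pads are 19 mm wide; open, the fingers measure 130 mm over their backs; the gripper's body (78 mm by 193 mm) begins 47 mm behind the grasp point.
Start: joints at [1.418, 0.359, 0.012, 0, -1.224, -0.288], TCP at [0.288, 0.61, 0.227] pointing down, gripper open.
Joint ranges: [-3.07, 3.07], [-1.43, 2.12], [-1.02, 1.25], [-3.03, 1.67], [-3.05, -0], [-3.03, 3.03]. Speed limits (rad/s): [2.39, 2.39, 3.01, 3.14, 3.14, 3.14].

### API

Orientations are given as [roll, pitch, yaw] about the fixed x, y, z axes, in that order (R = Rz(yaw) Ry(pitch) Rx(roll)).
In Python, from station import get_state, grab_frame, calibration, job_done, boxes_of, regions_of, spot_point gives the robot as it stands. The module is installed in compiled form; this text tells all that it offers.
- The arm moves only by the tool arm_command, never from a script. Its argument "commands" is a list of rows, each an object of numbers: "tx", "ty", "tz": the shift along the tool's x, y, z each as a share of 25 cm, from -1 to 1; "twist": the turn about the tool's z as a share of 180 degrees, from -1 to 1. A call has exactly 8 rows; each row is the pose to reach, as a shift and turn from the pose commanded when the call began, along the tool's axes at that moment, turning the shorter way round; what a row does not reach only later rows make up. A row lasts 1/12 s, in which the tool goes at most 41.7 mm and 7.16 degrees, less where a joint would pass 70% of its speed; a pose out of reach is approached as far as the arm can. A call with a number of a shift or a turn outside -1 to 1 is refused whole. A call with a gripper value outside its range is refused whole. "claw" is the opening, from 0 (shut) to 1 (fully open), set as the call begins (left out, the last holds). The fingers move at their own pace and stop on an object; "grip_force" is the grip in N (left out, the last holds). Time passes only in rows, so rows that repeat a pose let the fingers close, or fill a call up. It gives the time, the measured TCP pose, the force, the opening and the grip force at its end, in the units of the state.
- get_state(): the state, without advancing time (a new reading comes with each control period).
- grab_frame(name): name is "scene" or "top" or "wrist"; returns the picture (420x560x3 uint8, red, green, blue); there is no depth.
- calibration(name): a dict with "camera_matrix" (3x3 intrinsics, pixels), "extrinsics" (4x4, takes a point from camera to world coordinates). Camera axes: x right, y down, z forward; pixel columns grow to the right and rows downward; lengths in m; the calibration is good to about 2 mm. A picture is of the moment at which its call begins: read the wrist's pose just before it. calibration takes no time and is no camera call; for the wrist camera it gives the pose at the moment of the call.
- job_done(): hands the job in; it is judged then, once.
Trained networks look in the newest picture that a camera, given by its name, has taken for a name from the list of things; names that differ only in an ending like _2 or _b are one class to them, and where a whole thing is asked for, a point or a joint stands for the part that bears it (a point fixed in the world has none). Each returns a list of dicts, best first, with "score" (0 to 1); they miss things now and then, are a little off and sometimes report something else, mostly with a low value. They report only what shows in the picture. A call takes as long as a camera call. They do not tell look-alikes from the thing itself.
- boxes_of(query, camera): "rect" ([left, top, right, bottom] in pixels, round what is visible of it).
- regions_of(query, camera): "region" (420x560 bool, what is visible of it) and "rect" ([left, top, right, bottom] in pixels, round what is visible of it).
- spot_point(query, camera): "uv" ([column, row] in pixels: a listed point, or the origin of a listed thing).
The state is a dict: "t": time; "q": joint angles; "qd": joint speeds; "joint_efforts": joint torques, N m; "eef_pos": TCP position; "ee_rot": TCP orientation; "force": force on the tool from outside, world axes, zero at the start; "moment": the same for the moment, N m; "width": finger opening in m; "gripper_force": force on a finger pad.
Only numpy, scipy, OpenCV 4.12 (cv2) and the standard library are available. Lean on these libraries where they do the work, as an engineer would, in place of code of your own. Each camera call takes 0.05 s, during which the arm holds its last target. There are 200 camera calls.

## Working session

There is one attempt and no reset: what is moved stays moved. The work goes in short steps, Python scripts to look and compute and a tool call to move; the robot and the scene stay as the last step left them, time stands still between calls to the robot, and variables do not carry over. Pictures are saved under pics/ and viewed, at most 10 in all, crops included, and the job is handed in when it is done.

Besides the shell and the picture viewer there is one more tool, called after "Emit:" as name([rows], argument=value, ...), one row to a line, values as JSON. arm_command: Moves the arm, as the interface text tells. Shift numbers are shares of 25 cm and turn numbers shares of 180 degrees, none past 1 either way. Its arguments: {"type":"object","properties":{"commands":{"type":"array"},"claw":{"type":"number"},"grip_force":{"type":"number"}},"required":["commands"]}

```bash
mkdir -p pics; cat > h.py <<'E'
import numpy as np, cv2
from station import *
def snap(c,name=None):
    im=grab_frame(c)
    if name: cv2.imwrite(f'pics/{name}.png',im[:,:,::-1])
    return im
def ray(c,uv):
    k=calibration(c);K=np.array(k['camera_matrix']);T=np.array(k['extrinsics'])
    d=T[:3,:3]@np.linalg.inv(K)@np.array([uv[0],uv[1],1.]);return T[:3,3],d
def at_z(c,uv,z):
    o,d=ray(c,uv);return o+d*(z-o[2])/d[2]
def proj(c,P):
    k=calibration(c);K=np.array(k['camera_matrix']);T=np.linalg.inv(np.array(k['extrinsics']))
    p=K@(T[:3,:3]@np.asarray(P)+T[:3,3]);return p[:2]/p[2]
E
python3 - <<'E'
from h import *
np.set_printoptions(precision=4,suppress=True)
ims=[]
for c in ['scene','top']:
    ims.append(snap(c,c+'0'))
    k=calibration(c);print(c,np.array(k['extrinsics'])[:3])
    for q in ['ledge','plate_front','plate_back','thumb_pin','plate','stand']:
        print(q,[(np.round(r['uv'],1).tolist(),round(r['score'],2)) for r in spot_point(q,c)[:3]])
s=get_state();print(s['t'],s['eef_pos'],s['ee_rot'],s['force'])
E
```

```text
scene [[ 0.8612 -0.357   0.3618  0.1119]
 [-0.5083 -0.6008  0.617  -0.592 ]
 [-0.0029 -0.7152 -0.6989  0.8372]]
ledge [([311.5, 241.6], 0.57)]
plate_front [([181.7, 209.8], 0.98), ([316.9, 237.2], 0.92), ([282.7, 213.1], 0.72)]
plate_back [([231.7, 206.9], 0.85), ([163.0, 177.7], 0.78), ([356.4, 213.4], 0.61)]
thumb_pin [([304.2, 242.4], 0.51)]
plate [([257.5, 210.2], 0.67), ([339.2, 227.2], 0.62), ([175.9, 196.3], 0.59)]
stand [([340.6, 241.8], 0.79)]
top [[ 0.0042 -0.9989  0.0464  0.4651]
 [-1.     -0.0045 -0.0077  0.0835]
 [ 0.0079 -0.0464 -0.9989  1.0079]]
ledge [([329.2, 207.5], 0.65)]
plate_front [([254.2, 202.3], 0.94), ([197.1, 289.1], 0.78), ([325.0, 202.5], 0.64)]
plate_back [([144.9, 285.4], 0.93), ([319.2, 143.8], 0.62), ([224.6, 241.1], 0.58)]
thumb_pin [([326.1, 218.0], 0.46), ([319.3, 175.5], 0.2)]
plate [([240.1, 220.6], 0.97), ([172.8, 280.4], 0.87)]
stand []
0.7 [0.288  0.6105 0.2266] [-3.1415  0.     -0.4408] [ 0.4071 -0.0183  0.5233]
```

```bash
python3 - <<'E'
import cv2
a=cv2.imread('pics/scene0.png');b=cv2.imread('pics/top0.png')
cv2.imwrite('pics/s1.png',cv2.resize(a,(800,600)));cv2.imwrite('pics/t1.png',cv2.resize(b[90:330,200:440],(600,600),interpolation=2))
E
```

```text
(no output)
```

View pics/s1.png

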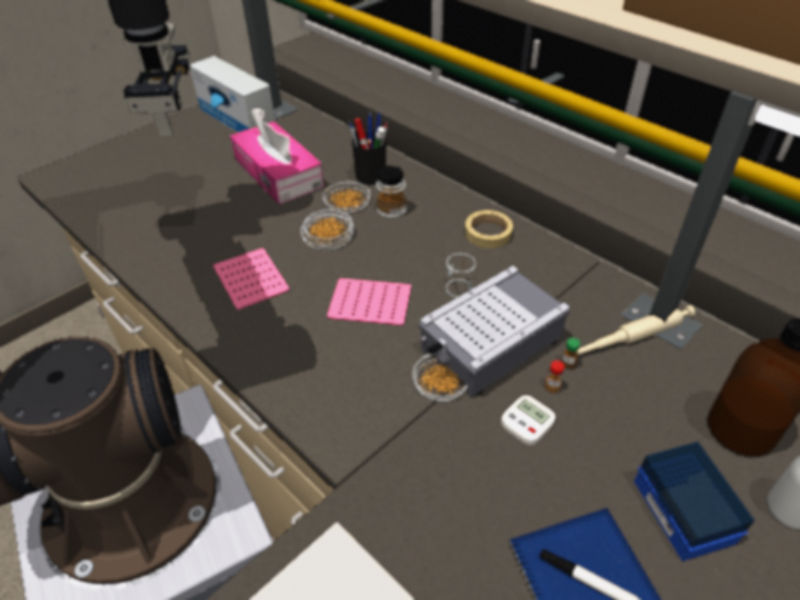

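View pics/t1.png

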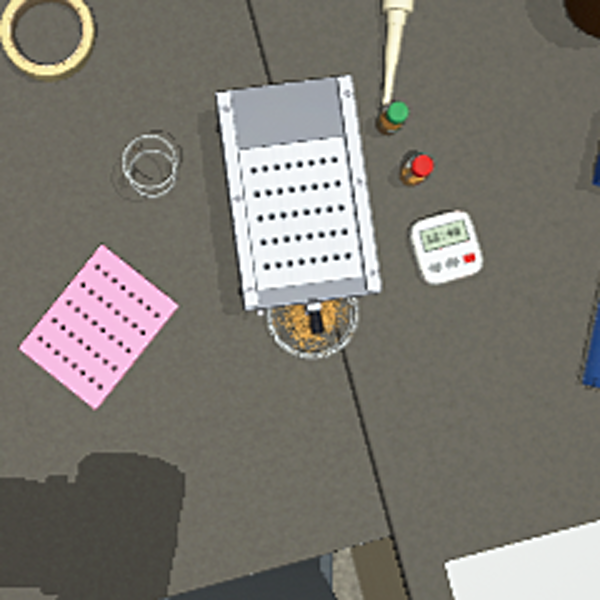

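View pics/top0.png

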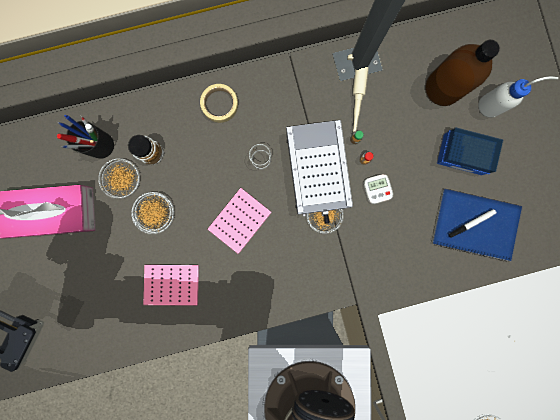

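The aluminium plate is the white/grey one in the stand, at about (320,175) in the top view. The pink sheets at (240,220) and (171,285) are look-alikes. The enlarged crop shows it between the rails, with the button's black pin at about (326,218), almost upright, over the dish.

```bash
python3 - <<'E'
from h import *
np.set_printoptions(precision=4,suppress=True)
f=lambda u,v:(200+u/2.5-.3,90+v/2.5-.3)
print(calibration('top')['camera_matrix'][0])
C=[at_z('top',f(*p),.079) for p in [(217,93),(352,76),(381,291),(245,310)]]
for c in C:print(c)
RL,RR,FR,FL=C
print('len',np.linalg.norm(RL-FL),np.linalg.norm(RR-FR),'w',np.linalg.norm(RL-RR),np.linalg.norm(FL-FR))
xd=(RL+RR-FL-FR)/2;yaw=np.arctan2(xd[1],xd[0]);yd=(RL+FL-RR-FR)/2
print('yaw',yaw,np.arctan2(-yd[0],yd[1]))
O=sum(C)/4;R=np.array([[np.cos(yaw),-np.sin(yaw)],[np.sin(yaw),np.cos(yaw)]])
O2=O[:2]-R@[.005,0];print('O',O2)
S=lambda P:R.T@(P[:2]-O2)
for n,p,z in [('pf',(257,291),.076),('pf',(365,277),.076),('pb',(238,150),.076),('pb',(343,137),.076),('pin near',(313,304),.087),('pin far',(318,332),.085)]:
    print(n,S(at_z('top',f(*p),z)))
for r in spot_point('ledge','top')[:1]: print('ledge',S(at_z('top',r['uv'],.07)))
for q in ['dish','beaker','vial_a','timer']:
    for r in spot_point(q,'top')[:4]: print(q,at_z('top',r['uv'],0),S(at_z('top',r['uv'],0)),r['score'])
E
```

```text
[381.0799   0.     280.7315]
[0.7101 0.0629 0.079 ]
[ 0.7279 -0.0704  0.079 ]
[ 0.5153 -0.0981  0.079 ]
[0.4961 0.0349 0.079 ]
len 0.21577224960914781 0.21438001154961495 w 0.13451750768523096 0.13436841196675078
yaw 0.13008380764061436 0.13802212293128202
O [ 0.6074 -0.0183]
pf [-0.0863  0.053 ]
pf [-0.086 -0.054]
pb [0.0542 0.0537]
pb [ 0.0541 -0.0509]
pin near [-0.1061  0.0015]
pin far [-0.1336  0.    ]
ledge [-0.0977 -0.0124]
dish [ 0.4964 -0.0397  0.    ] [-0.1128 -0.0068] 0.78
dish [ 0.6443 -0.1526  0.    ] [ 0.0192 -0.1379] 0.38
beaker [0.6424 0.1291 0.    ] [0.0539 0.1416] 0.65
vial_a [ 0.6471 -0.1363  0.    ] [ 0.0241 -0.1222] 0.56
vial_a [ 0.6853 -0.1298  0.    ] [ 0.0628 -0.1207] 0.43
timer [ 0.5641 -0.1803  0.    ] [-0.064 -0.155] 0.58
```

Emit:
arm_command([
  {"tx": 0.8,"ty": 0.94},
  {"tx": 0.8,"ty": 0.94},
  {"tx": 0.8,"ty": 0.94},
  {"tx": 0.8,"ty": 0.94},
  {"tx": 0.8,"ty": 0.94},
  {"tx": 0.8,"ty": 0.94},
  {"tx": 0.8,"ty": 0.94},
  {"tx": 0.8,"ty": 0.94},
], claw=0)

```text
invalid input
```

Emit:
arm_command([
  {"tx": 0.8,"ty": 0.94},
  {"tx": 0.8,"ty": 0.94},
  {"tx": 0.8,"ty": 0.94},
  {"tx": 0.8,"ty": 0.94},
  {"tx": 0.8,"ty": 0.94},
  {"tx": 0.8,"ty": 0.94},
  {"tx": 0.8,"ty": 0.94},
  {"tx": 0.8,"ty": 0.94},
])

```text
invalid input
```

Emit:
arm_command([
  {"tx": 0.2,"ty": 0.3,"twist": -0.183},
  {"tx": 0.2,"ty": 0.3,"twist": -0.183},
  {"tx": 0.2,"ty": 0.3,"twist": -0.183},
  {"tx": 0.2,"ty": 0.3,"twist": -0.183},
  {"tx": 0.2,"ty": 0.3,"twist": -0.183},
  {"tx": 0.2,"ty": 0.3,"twist": -0.183},
  {"tx": 0.2,"ty": 0.3,"twist": -0.183},
  {"tx": 0.2,"ty": 0.3,"twist": -0.183},
])

```text
invalid input
```

Emit:
arm_command([
  {"tx": 0.8,"ty": 0.94,"tz": 0,"twist": 0},
  {"tx": 0.8,"ty": 0.94,"tz": 0,"twist": 0},
  {"tx": 0.8,"ty": 0.94,"tz": 0,"twist": 0},
  {"tx": 0.8,"ty": 0.94,"tz": 0,"twist": 0},
  {"tx": 0.8,"ty": 0.94,"tz": 0,"twist": 0},
  {"tx": 0.8,"ty": 0.94,"tz": 0,"twist": 0},
  {"tx": 0.8,"ty": 0.94,"tz": 0,"twist": 0},
  {"tx": 0.8,"ty": 0.94,"tz": 0,"twist": 0},
], claw=0)

```text
t: 1.62
eef_pos: [0.3687, 0.3084, 0.227]
ee_rot: [-3.141, 0.0, -0.442]
force: [-0.4, -0.4, -0.7]
width: 0.0397
gripper_force: 0.0
```

Emit:
arm_command([
  {"tx": 0.8,"ty": 0.94,"tz": 0,"twist": 0},
  {"tx": 0.8,"ty": 0.94,"tz": 0,"twist": 0},
  {"tx": 0.8,"ty": 0.94,"tz": 0,"twist": 0},
  {"tx": 0.8,"ty": 0.94,"tz": 0,"twist": 0},
  {"tx": 0.8,"ty": 0.94,"tz": 0,"twist": 0},
  {"tx": 0.8,"ty": 0.94,"tz": 0,"twist": 0},
  {"tx": 0.8,"ty": 0.94,"tz": 0,"twist": 0},
  {"tx": 0.8,"ty": 0.94,"tz": 0,"twist": 0},
])

```text
t: 2.28
eef_pos: [0.4496, 0.0113, 0.2269]
ee_rot: [-3.142, -0.001, -0.443]
force: [0.3, 0.8, 0.3]
width: 0.0004
gripper_force: 0.0
```

Emit:
arm_command([
  {"tx": 0.2,"ty": 0.3,"tz": 0,"twist": -0.183},
  {"tx": 0.2,"ty": 0.3,"tz": 0,"twist": -0.183},
  {"tx": 0.2,"ty": 0.3,"tz": 0,"twist": -0.183},
  {"tx": 0.2,"ty": 0.3,"tz": 0,"twist": -0.183},
  {"tx": 0.2,"ty": 0.3,"tz": 0,"twist": -0.183},
  {"tx": 0.2,"ty": 0.3,"tz": 0,"twist": -0.183},
  {"tx": 0.2,"ty": 0.3,"tz": 0,"twist": -0.183},
  {"tx": 0.2,"ty": 0.3,"tz": 0,"twist": -0.183},
])

```text
t: 2.95
eef_pos: [0.4626, -0.0742, 0.2267]
ee_rot: [-3.142, -0.0, 0.131]
force: [-0.2, 0.7, 0.1]
width: 0.0005
gripper_force: 0.0
```

```bash
python3 - <<'E'
from h import *
s=get_state();print(s['t'],s['eef_pos'],s['ee_rot'],s['width'],s['q'])
snap('wrist','w0')
for q in ['ledge','plate_front','plate_back','thumb_pin','stand']:
    z={'ledge':.07,'thumb_pin':.08,'stand':0}.get(q,.073)
    print(q,[(np.round(r['uv'],1),np.round(at_z('wrist',r['uv'],z),4),round(r['score'],2)) for r in spot_point(q,'wrist')[:2]])
E
```

```text
2.95 [ 0.46255178 -0.07420919  0.22666821] [-3.14156656e+00 -2.85430741e-04  1.30554515e-01] 0.0004944597535209912 [ 2.62750648e-01  1.16370094e-02 -4.24044459e-01  1.29676264e-05
 -1.13482848e+00  1.43859472e+00]
ledge [(array([241.9, 148.4]), array([ 0.5066, -0.0319,  0.07  ]), 0.82)]
plate_front [(array([108.6, 104.1]), array([0.5322, 0.104 , 0.073 ]), 0.79)]
plate_back [(array([ 41.3, 184. ]), array([0.4413, 0.1752, 0.073 ]), 0.74)]
thumb_pin [(array([240.5, 172.2]), array([ 0.483, -0.034,  0.08 ]), 0.59)]
stand []
```

View pics/w0.png

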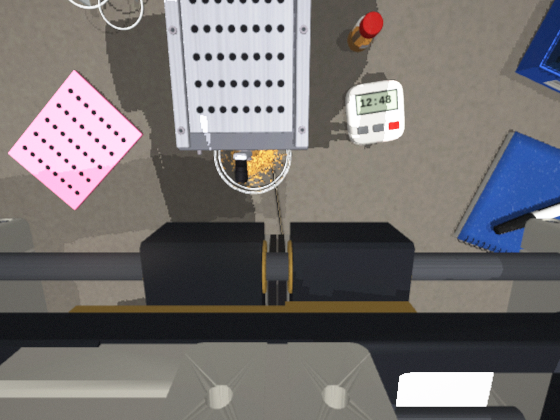

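Emit:
arm_command([
  {"tx": 0.107,"ty": 0.014,"tz": 0.15,"twist": 0},
  {"tx": 0.107,"ty": 0.014,"tz": 0.3,"twist": 0},
  {"tx": 0.107,"ty": 0.014,"tz": 0.42,"twist": 0},
  {"tx": 0.107,"ty": 0.014,"tz": 0.54,"twist": 0},
  {"tx": 0.107,"ty": 0.014,"tz": 0.62,"twist": 0},
  {"tx": 0.107,"ty": 0.014,"tz": 0.688,"twist": 0},
  {"tx": 0.107,"ty": 0.014,"tz": 0.688,"twist": 0},
  {"tx": 0.107,"ty": 0.014,"tz": 0.688,"twist": 0},
])

```text
t: 3.92
eef_pos: [0.489, -0.0744, 0.0541]
ee_rot: [3.141, 0.002, 0.134]
force: [0.7, -0.7, 0.3]
width: 0.0005
gripper_force: 0.0
```

Emit:
arm_command([
  {"tx": 0,"ty": -0.02,"tz": 0,"twist": 0},
  {"tx": 0,"ty": -0.04,"tz": 0,"twist": 0},
  {"tx": 0,"ty": -0.06,"tz": 0,"twist": 0},
  {"tx": 0,"ty": -0.08,"tz": 0,"twist": 0},
  {"tx": 0,"ty": -0.1,"tz": 0,"twist": 0},
  {"tx": 0,"ty": -0.12,"tz": 0,"twist": 0},
  {"tx": 0,"ty": -0.14,"tz": 0,"twist": 0},
  {"tx": 0,"ty": -0.16,"tz": 0,"twist": 0},
])

```text
t: 4.58
eef_pos: [0.4837, -0.0343, 0.0545]
ee_rot: [3.141, 0.0, 0.134]
force: [1.4, -4.0, -2.2]
width: 0.0002
gripper_force: 1.9
```

```bash
python3 - <<'E'
from h import *
s=get_state();print(s['t'],s['eef_pos'],s['ee_rot'],s['force'])
a=snap('wrist');b=snap('scene')
cv2.imwrite('pics/m1.png',np.hstack([cv2.resize(a[60:260,160:360],(400,400),interpolation=2),cv2.resize(b[180:280,270:370],(400,400),interpolation=2)])[:,:,::-1])
E
```

```text
4.5833 [ 0.48373821 -0.03433521  0.05451199] [3.14141700e+00 4.54257837e-04 1.34180968e-01] [ 1.41013104 -3.9588721  -2.20494284]
```

View pics/m1.png

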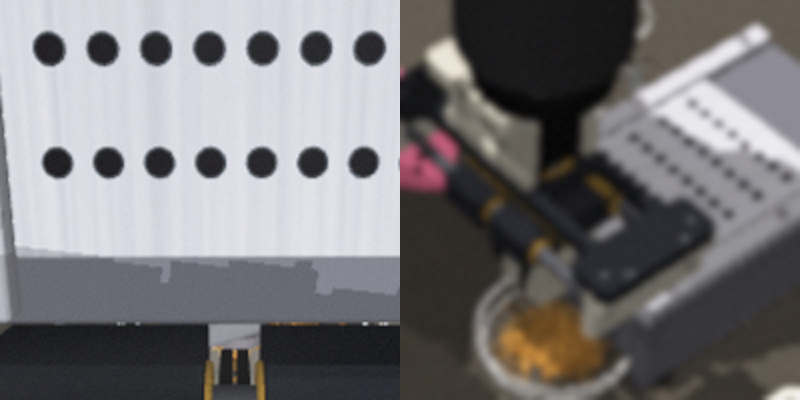

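The picture shows the plate about 17 mm behind the ledge. The reaction force is about 4 N, so the pin has been pushed over. Next I go over the pin and press it down.

Emit:
arm_command([
  {"tx": 0,"ty": 0.03,"tz": 0,"twist": 0},
  {"tx": 0,"ty": 0.03,"tz": -0.1,"twist": 0},
  {"tx": 0,"ty": 0.03,"tz": -0.16,"twist": 0},
  {"tx": 0,"ty": 0.03,"tz": -0.16,"twist": 0},
  {"tx": 0,"ty": -0.06,"tz": -0.16,"twist": 0},
  {"tx": 0,"ty": -0.12,"tz": -0.16,"twist": 0},
  {"tx": 0,"ty": -0.12,"tz": -0.16,"twist": 0},
  {"tx": 0,"ty": -0.12,"tz": -0.16,"twist": 0},
])

```text
t: 5.35
eef_pos: [0.48, -0.0048, 0.0943]
ee_rot: [-3.141, 0.0, 0.135]
force: [-0.1, -0.4, 0.4]
width: 0.0005
gripper_force: 0.0
```

Emit:
arm_command([
  {"tx": 0,"ty": 0,"tz": 0.05,"twist": 0},
  {"tx": 0,"ty": 0,"tz": 0.08,"twist": 0},
  {"tx": 0,"ty": 0,"tz": 0.1,"twist": 0},
  {"tx": 0,"ty": 0,"tz": 0.115,"twist": 0},
  {"tx": 0,"ty": 0,"tz": 0.13,"twist": 0},
  {"tx": 0,"ty": 0,"tz": 0.14,"twist": 0},
  {"tx": 0,"ty": 0,"tz": 0.15,"twist": 0},
  {"tx": 0,"ty": 0,"tz": 0.16,"twist": 0},
])

```text
t: 6.02
eef_pos: [0.4799, -0.0054, 0.0541]
ee_rot: [3.141, 0.001, 0.134]
force: [-0.5, 1.5, 2.6]
width: 0.0004
gripper_force: 1.7
```

Emit:
arm_command([
  {"tx": 0,"ty": 0,"tz": 0.002,"twist": 0},
  {"tx": 0,"ty": 0,"tz": 0.004,"twist": 0},
  {"tx": 0,"ty": 0,"tz": 0.006,"twist": 0},
  {"tx": 0,"ty": 0,"tz": 0.008,"twist": 0},
  {"tx": 0,"ty": 0,"tz": 0.008,"twist": 0},
  {"tx": 0,"ty": 0,"tz": 0.008,"twist": 0},
  {"tx": 0,"ty": 0,"tz": 0.008,"twist": 0},
  {"tx": 0,"ty": 0,"tz": 0.008,"twist": 0},
])

```text
t: 6.68
eef_pos: [0.4801, -0.0053, 0.0535]
ee_rot: [3.141, -0.0, 0.134]
force: [-4.8, 1.5, 14.6]
width: 0.0004
gripper_force: 7.6
```

Emit:
arm_command([
  {"tx": 0,"ty": 0,"tz": -0.1,"twist": 0},
  {"tx": 0,"ty": 0,"tz": -0.25,"twist": 0},
  {"tx": 0,"ty": 0,"tz": -0.4,"twist": 0},
  {"tx": 0,"ty": 0.06,"tz": -0.5,"twist": 0},
  {"tx": 0,"ty": 0.12,"tz": -0.5,"twist": 0},
  {"tx": 0,"ty": 0.12,"tz": -0.5,"twist": 0},
  {"tx": 0,"ty": 0.12,"tz": -0.5,"twist": 0},
  {"tx": 0,"ty": 0.12,"tz": -0.5,"twist": 0},
])

```text
t: 7.35
eef_pos: [0.4832, -0.0349, 0.1766]
ee_rot: [3.141, 0.002, 0.133]
force: [0.0, 0.2, 0.5]
width: 0.0001
gripper_force: 0.0
```

```bash
python3 - <<'E'
from h import *
s=get_state();print(s['t'],s['eef_pos'],s['ee_rot'],s['force'])
a=snap('wrist')
cv2.imwrite('pics/m2.png',cv2.resize(a[0:240,140:440],(750,600),interpolation=2)[:,:,::-1])
for q in ['ledge','thumb_pin']:
    print(q,[(np.round(r['uv'],1),np.round(at_z('wrist',r['uv'],{'ledge':.07,'thumb_pin':.048}[q]),4),round(r['score'],2)) for r in spot_point(q,'wrist')[:2]])
k=calibration('wrist');print(np.array(k['camera_matrix']).tolist(),np.array(k['extrinsics']).tolist())
E
```

```text
7.35 [ 0.4831967  -0.03494928  0.1765612 ] [3.14145859e+00 2.04043588e-03 1.33154362e-01] [0.03569598 0.19321458 0.50501335]
ledge [(array([276.9, 180.8]), array([ 0.5062, -0.032 ,  0.07  ]), 0.9), (array([276.2,  77.5]), array([ 0.5917, -0.0198,  0.07  ]), 0.48)]
thumb_pin [(array([242.3, 197. ]), array([ 0.4822, -0.0006,  0.048 ]), 0.79)]
[[295.7955632555367, 0.0, 276.8266897107658], [0.0, 295.7955632555367, 206.89126131182954], [0.0, 0.0, 1.0]] [[0.13452615144261956, -0.9604163490251068, -0.2439326773995689, 0.5487917727549462], [-0.9909084191928392, -0.12994036326824224, -0.0348712885690503, -0.02555104612427629], [0.0017942549389933175, 0.24640604399852295, -0.969165023166959, 0.3341329807526095], [0.0, 0.0, 0.0, 1.0]]
```

View pics/m2.png

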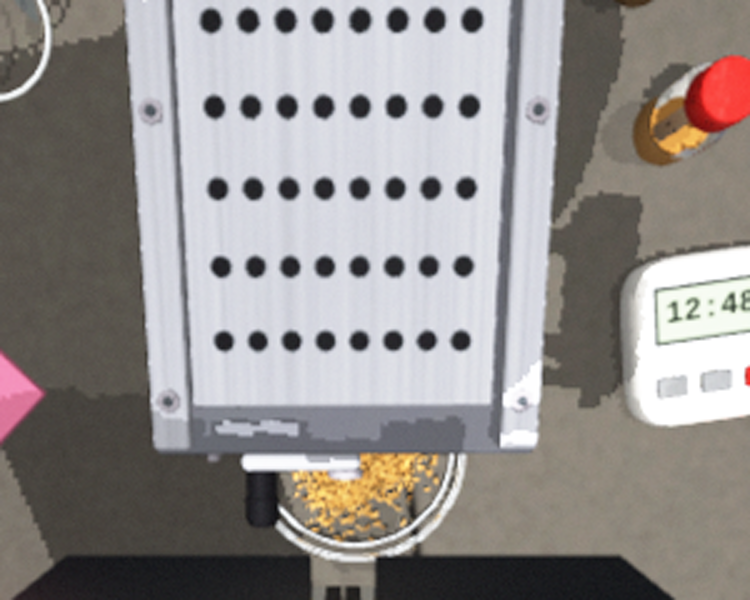

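The bar is level, with the pin at about (244,198) px, pointing left. The plate's first row is at row 136 px and the ledge at row 180 px. Now I compute the plate offset.

```bash
python3 - <<'E'
from h import *
np.set_printoptions(precision=4,suppress=True)
f=lambda u,v:(140+u/2.5-.3,v/2.5-.3)
L1=at_z('wrist',f(155,451),.07);L2=at_z('wrist',f(538,451),.07)
d=L1-L2;print(np.linalg.norm(d),'yaw',np.arctan2(-d[0],d[1]),(L1+L2)/2)
L=(L1+L2)/2;y=.133;R=np.array([[np.cos(y),-np.sin(y)],[np.sin(y),np.cos(y)]])
for p in [(224,341),(460,341),(211,20),(473,20)]: print(R.T@(at_z('wrist',f(*p),.076)-L)[:2])
for p in [(190,405),(495,405)]: print('edge',R.T@(at_z('wrist',f(*p),.076)-L)[:2])
E
```

```text
0.13797905165884924 yaw 0.13464841098423086 [ 0.5072 -0.0331  0.07  ]
[0.0385 0.0418]
[ 0.0387 -0.0384]
[0.1345 0.0422]
[ 0.1347 -0.0384]
edge [0.0169 0.0544]
edge [ 0.0171 -0.0514]
```

Emit:
arm_command([
  {"tx": 0.13,"ty": 0,"tz": 0,"twist": 0},
  {"tx": 0.26,"ty": 0,"tz": 0,"twist": 0},
  {"tx": 0.39,"ty": 0,"tz": 0,"twist": 0},
  {"tx": 0.52,"ty": 0,"tz": 0,"twist": 0},
  {"tx": 0.64,"ty": 0,"tz": 0,"twist": 0},
  {"tx": 0.74,"ty": 0,"tz": 0,"twist": 0},
  {"tx": 0.8,"ty": 0,"tz": 0,"twist": 0},
  {"tx": 0.8,"ty": 0,"tz": 0,"twist": 0},
])

```text
t: 8.17
eef_pos: [0.6844, -0.0072, 0.1752]
ee_rot: [3.141, 0.002, 0.135]
force: [-0.4, 0.3, 0.2]
width: 0.0008
gripper_force: 0.0
```

Emit:
arm_command([
  {"tx": 0,"ty": 0,"tz": 0.08,"twist": 0},
  {"tx": 0,"ty": 0,"tz": 0.16,"twist": 0},
  {"tx": 0,"ty": 0,"tz": 0.23,"twist": 0},
  {"tx": 0,"ty": 0,"tz": 0.29,"twist": 0},
  {"tx": 0,"ty": 0,"tz": 0.33,"twist": 0},
  {"tx": 0,"ty": 0,"tz": 0.36,"twist": 0},
  {"tx": 0,"ty": 0,"tz": 0.37,"twist": 0},
  {"tx": 0,"ty": 0,"tz": 0.37,"twist": 0},
])

```text
t: 8.83
eef_pos: [0.682, -0.0078, 0.0847]
ee_rot: [3.141, 0.001, 0.134]
force: [-0.1, 0.7, -0.1]
width: 0.0002
gripper_force: 0.0
```

```bash
python3 - <<'E'
from h import *
s=get_state();print(s['t'],s['eef_pos'],s['ee_rot'],s['force'])
y=.133;R=np.array([[np.cos(y),-np.sin(y)],[np.sin(y),np.cos(y)]])
print(R.T@(s['eef_pos'][:2]-np.array([.5065,-.0325])))
a=snap('top')
cv2.imwrite('pics/m3.png',cv2.resize(a[100:230,260:390],(600,600),interpolation=2)[:,:,::-1])
E
```

```text
8.8333 [ 0.68203668 -0.00784904  0.08466388] [3.14145573e+00 8.12526341e-04 1.34348621e-01] [-0.13532202  0.68036639 -0.12559547]
[0.17725535 0.00115564]
```

View pics/m3.png

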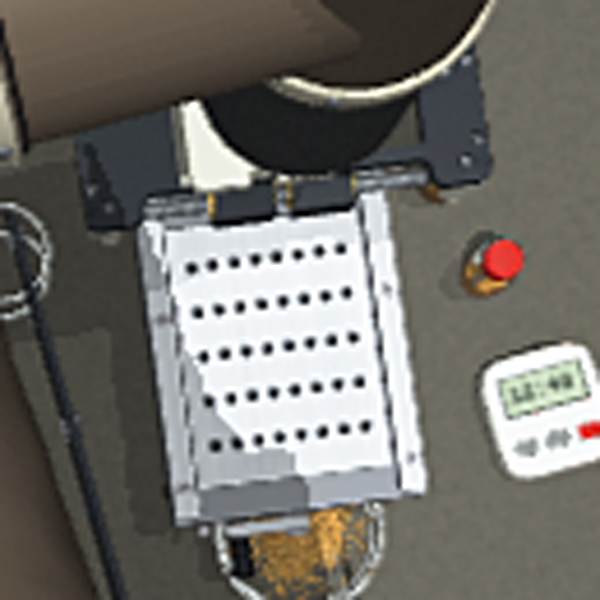

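The fingers are behind the plate's rear edge, between the rails, and the bar is down out of the way. Now I go down and push.

Emit:
arm_command([
  {"tx": 0,"ty": 0,"tz": 0.015,"twist": 0},
  {"tx": 0,"ty": 0,"tz": 0.03,"twist": 0},
  {"tx": 0,"ty": 0,"tz": 0.04,"twist": 0},
  {"tx": 0,"ty": 0,"tz": 0.048,"twist": 0},
  {"tx": 0,"ty": 0,"tz": 0.048,"twist": 0},
  {"tx": -0.01,"ty": 0,"tz": 0.048,"twist": 0},
  {"tx": -0.02,"ty": 0,"tz": 0.048,"twist": 0},
  {"tx": -0.03,"ty": 0,"tz": 0.048,"twist": 0},
])

```text
t: 9.55
eef_pos: [0.6746, -0.009, 0.0732]
ee_rot: [-3.142, -0.0, 0.134]
force: [-0.0, -0.1, -0.5]
width: 0.0007
gripper_force: 0.0
```

Emit:
arm_command([
  {"tx": -0.01,"ty": 0,"tz": 0,"twist": 0},
  {"tx": -0.02,"ty": 0,"tz": 0,"twist": 0},
  {"tx": -0.03,"ty": 0,"tz": 0,"twist": 0},
  {"tx": -0.04,"ty": 0,"tz": 0,"twist": 0},
  {"tx": -0.05,"ty": 0,"tz": 0,"twist": 0},
  {"tx": -0.06,"ty": 0,"tz": 0,"twist": 0},
  {"tx": -0.07,"ty": 0,"tz": 0,"twist": 0},
  {"tx": -0.08,"ty": 0,"tz": 0,"twist": 0},
])

```text
t: 10.22
eef_pos: [0.655, -0.0117, 0.0732]
ee_rot: [3.142, -0.0, 0.134]
force: [1.5, 0.4, 0.5]
width: 0.0002
gripper_force: 0.7
```

Emit:
arm_command([
  {"tx": -0.014,"ty": 0,"tz": 0,"twist": 0},
  {"tx": -0.028,"ty": 0,"tz": 0,"twist": 0},
  {"tx": -0.042,"ty": 0,"tz": 0,"twist": 0},
  {"tx": -0.056,"ty": 0,"tz": 0,"twist": 0},
  {"tx": -0.07,"ty": 0,"tz": 0,"twist": 0},
  {"tx": -0.084,"ty": 0,"tz": 0,"twist": 0},
  {"tx": -0.098,"ty": 0,"tz": 0,"twist": 0},
  {"tx": -0.112,"ty": 0,"tz": 0,"twist": 0},
])

```text
t: 10.88
eef_pos: [0.627, -0.0154, 0.0731]
ee_rot: [3.142, -0.0, 0.134]
force: [2.3, 0.8, 0.6]
width: 0.0005
gripper_force: 0.9
```

```bash
python3 - <<'E'
from h import *
s=get_state();print(s['t'],s['eef_pos'],s['ee_rot'],s['force'])
y=.133;R=np.array([[np.cos(y),-np.sin(y)],[np.sin(y),np.cos(y)]])
print(R.T@(s['eef_pos'][:2]-np.array([.5065,-.0325])))
a=snap('top')
cv2.imwrite('pics/m4.png',cv2.resize(a[130:230,280:380],(600,600),interpolation=2)[:,:,::-1])
E
```

```text
10.8833 [ 0.62701213 -0.0154393   0.07313216] [ 3.14156132e+00 -1.57611922e-04  1.34143930e-01] [2.26543159 0.81090165 0.59137156]
[0.12171022 0.00092913]
```

View pics/m4.png

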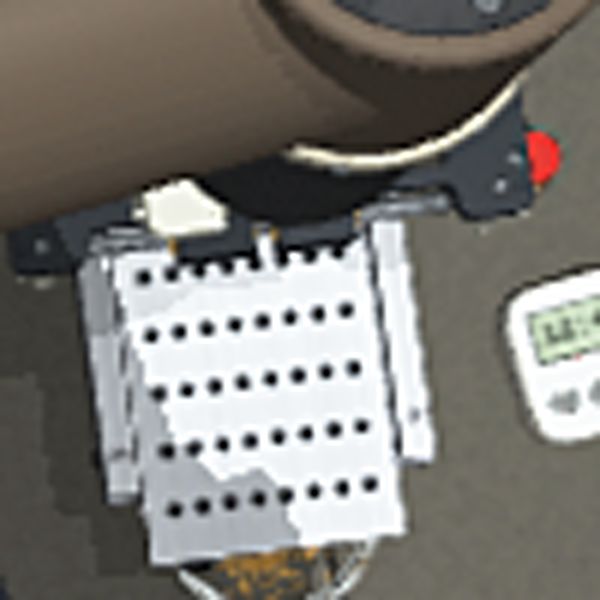

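Seen from above, the first row is about 6-7 mm past the ledge, so the overhang is about 28 mm. That agrees with the arm pose, and about 6 mm is left to push.

Emit:
arm_command([
  {"tx": -0.006,"ty": 0,"tz": 0,"twist": 0},
  {"tx": -0.012,"ty": 0,"tz": 0,"twist": 0},
  {"tx": -0.018,"ty": 0,"tz": 0,"twist": 0},
  {"tx": -0.023,"ty": 0,"tz": 0,"twist": 0},
  {"tx": -0.023,"ty": 0,"tz": 0,"twist": 0},
  {"tx": -0.023,"ty": 0,"tz": 0,"twist": 0},
  {"tx": -0.023,"ty": 0,"tz": 0,"twist": 0},
  {"tx": -0.023,"ty": 0,"tz": 0,"twist": 0},
])

```text
t: 11.6
eef_pos: [0.6214, -0.0162, 0.073]
ee_rot: [3.142, 0.0, 0.134]
force: [1.3, -0.2, 1.3]
width: 0.0005
gripper_force: 0.5
```

Emit:
arm_command([
  {"tx": 0.02,"ty": 0,"tz": 0,"twist": 0},
  {"tx": 0.04,"ty": 0,"tz": 0,"twist": 0},
  {"tx": 0.04,"ty": 0,"tz": -0.1,"twist": 0},
  {"tx": 0.04,"ty": 0,"tz": -0.25,"twist": 0},
  {"tx": 0.04,"ty": 0,"tz": -0.4,"twist": 0},
  {"tx": 0.04,"ty": 0,"tz": -0.55,"twist": 0},
  {"tx": 0.04,"ty": 0,"tz": -0.6,"twist": 0},
  {"tx": 0.04,"ty": 0,"tz": -0.6,"twist": 0},
])

```text
t: 12.27
eef_pos: [0.634, -0.0146, 0.2281]
ee_rot: [3.142, -0.007, 0.134]
force: [0.8, 0.8, 0.7]
width: 0.0005
gripper_force: 0.0
```

Emit:
arm_command([
  {"tx": -0.14,"ty": 0,"tz": 0,"twist": 0},
  {"tx": -0.28,"ty": 0,"tz": 0,"twist": 0},
  {"tx": -0.4,"ty": 0,"tz": 0,"twist": 0},
  {"tx": -0.5,"ty": 0,"tz": 0,"twist": 0},
  {"tx": -0.6,"ty": 0,"tz": 0,"twist": 0},
  {"tx": -0.68,"ty": 0,"tz": 0,"twist": 0},
  {"tx": -0.68,"ty": 0,"tz": 0,"twist": 0},
  {"tx": -0.68,"ty": 0,"tz": 0,"twist": 0},
])

```text
t: 12.93
eef_pos: [0.4625, -0.0376, 0.2233]
ee_rot: [-3.141, -0.0, 0.134]
force: [0.4, -0.4, 0.1]
width: 0.0001
gripper_force: 0.0
```

```bash
python3 - <<'E'
from h import *
s=get_state();print(s['t'],s['eef_pos'],s['ee_rot'],s['force'])
a=snap('wrist')
cv2.imwrite('pics/m5.png',cv2.resize(a[0:240,140:440],(750,600),interpolation=2)[:,:,::-1])
E
```

```text
12.9333 [ 0.46251947 -0.03759157  0.22325433] [-3.14135512e+00 -4.38293684e-04  1.34356347e-01] [ 0.36874382 -0.37038226  0.13515673]
```

View pics/m5.png

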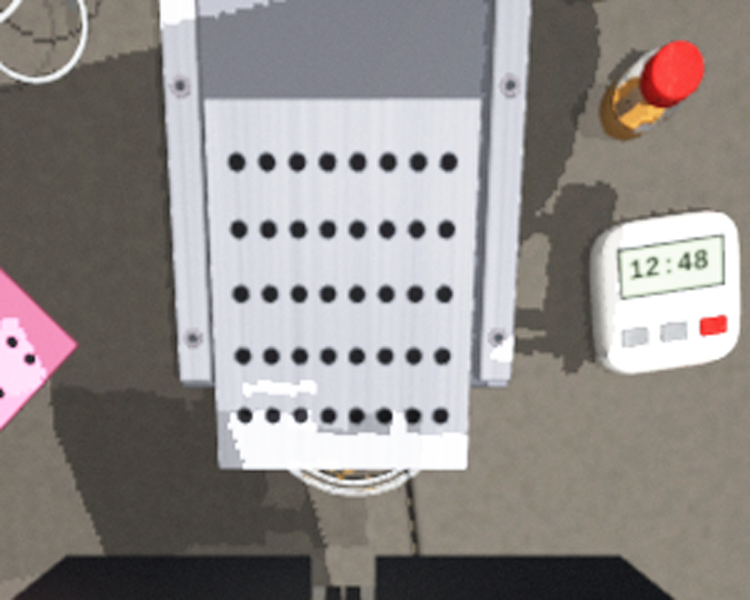

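The plate lies flat. The ledge, at row 384 of the crop, falls midway between row 1 (415) and row 2 (356), about 12 mm from each. Dish, vial and timer are undisturbed and the arm is clear.

```bash
python3 -c "
from station import job_done;print(job_done())"
```

```text
the job is handed in; nothing more can be done
None
```

The turn button is level to the left, and the plate lies flat with its first row of holes about 12 mm beyond the ledge and its second row about 12 mm behind it; the job is handed in at about 13 s, with no verdict reported back.

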